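Set the plate scorer's stop to 100 mm and square a glass plate into it

ROBOT

A 7-joint arm with a two-finger parallel gripper is mounted at the origin on a cart in front of the work surface, level with it; the furniture and walls round the work are solid. World frame = base frame: x ahead of the robot, y to its left, z up, the work surface at z = 0. Lengths are in m, angles in rad, forces in N, time in s.
With the tool pointing down it reaches from about 0.4 to 0.9 m from the base axis. Payload 5.5 kg.
Tool frame: the origin (TCP) lies midway between the tips of the shut fingers; the grasp point (between the pads) lies 19 mm behind it (manip.grip_depth is the distance from the TCP to the grasp point, in m); z points along the fingers, y is the line along which they close (so a half turn about z gives the same grasp; the last joint's range is limited). The gripper opens to 92 mm and grips with 3 to 60 N. Pads are 19 mm wide; open, the fingers measure 130 mm over their backs; the gripper's body (75 mm by 190 mm) begins 47 mm behind the grasp point.
Start: joints at [1.377, 0.501, -0.427, 1.55, 0.221, 1.138, -0.21], TCP at [0.287, -0.583, 0.227] pointing down, gripper open.
Joint ranges: [-2.88, 2.88], [-0.31, 2.03], [-1.54, 1.56], [0.2, 2.42], [-1.41, 4.55], [0.19, 2.02], [-2.57, 2.57]. Speed limits (rad/s): [2.57, 2.57, 3.14, 3.14, 3.14, 3.14, 3.14].

INTERFACE

Orientations are given as a unit quaternion [x, y, z, w].
In Python, from bench import manip, effector, viewer gives the robot as it stands. Calls block until the motion is done:
- manip.move_pose(position, orientation): joint-space move of the TCP to a pose.
- manip.servo_line(position, ori=None, vel=0.15): straight line of the TCP; ori=None keeps the orientation; vel is the mean speed in m/s.
- manip.movej(angles): joint-space move.
- effector.open_jaws() and effector.close(f_grip=None): open the fingers fully, or close them until they stop; f_grip is the grip in N (None keeps the last).
- manip.sleep(seconds).
- manip.solve_ik(position, orientation): joint angles nearest the present ones, or None.
- viewer.get_image(name): name is "scene" or "top" or "wrist"; returns the picture (420x560x3 uint8, red, green, blue); there is no depth.
- viewer.get_calibration(name): a dict with "vfov" (degrees; the focal length in pixels is half the picture's height over the tangent of half this angle, whatever the lens; pixels are square), "cx", "cy" (the principal point, pixels), "dist_coeffs" ([k1, k2, p1, p2, k3] as OpenCV has them; the pictures are not rectified), "eye" and "attitude" of the camera in the world. Camera axes: x right, y down, z forward; pixel columns grow to the right and rows downward; lengths in m; the calibration is good to about 2 mm. A picture is of the moment at which its call begins: read the wrist's pose just before it. get_calibration takes no time and is no camera call; for the wrist camera it gives the pose at the moment of the call.
A pose or a line that the arm cannot do raises manip.PlanningError and nothing moves.
- manip.hand_in(): hands the job in; it is judged then, once.
Readings, each from a call of its own:
- manip.current_clock(): time.
- manip.current_q(): joint angles.
- manip.current_joint_velocities(): joint speeds.
- manip.current_tau(): joint torques, N m.
- manip.current_tool_pos(): TCP position.
- manip.current_tcp_rot(): TCP orientation.
- manip.current_force(): force on the tool from outside, world axes, zero at the start.
- manip.current_wrist_torque(): the same for the moment, N m.
- manip.current_finger_gap(): finger opening in m.
- manip.current_gripper_force(): force on a finger pad.
Only numpy, scipy, OpenCV 4.12 (cv2) and the standard library are available. Lean on these libraries where they do the work, as an engineer would, in place of code of your own. Each camera call takes 0.05 s, during which the arm holds its last target. There are 200 camera calls.

TASK

Set up the plate scorer to score the white-coated glass plate at 100 mm. Slide the stop along the back rail until its face stands on the 100 mm line of the bed (the second line from the score line), then lay the plate on the bed, coated side up and across the score line, flush against both the back rail and the face of the stop, with the stop still on its line. It is glass: set it down, do not drop it, and leave the other things on the bench where they are.

Things in the scene. Friction and masses are not known exactly. Their poses are not given: they have to be found in the camera images.
- scorer: Plate scorer, fixed: grey bed 150 mm deep (x) by 290 wide (y), top 22 mm above the bench. Origin under the bed's centre at bench height; -x is its front, +y its left. Back rail along y, 12 mm high above the bed, 24 deep, front face (the back fence) at x = +35 mm, so 110 mm of free bed lie before it. White lines cross the bed at y = -20, +30 and +80 mm: 50, 100 and 150 mm from the score line.
- rail_foot (a point): Where the score line (black strip with a steel line, across the bed at the scorer's y = -70 mm) meets the rail's front face, at bed height; axes as the scorer's. Behind it the scoring arm stands swung up and back, and stays so: from x = +90 mm, z = 42 mm to x = +200 mm, z = 190 mm in the scorer's frame, 50 mm wide.
- stop (a joint): Position of the sliding stop, m: distance of its face from the score line minus 0.060. 0.040 = face on the 100 mm line; range 0 to 0.100, growing towards the scorer's +y. Starts between 0.062 and 0.090. It stays where it is left and takes about 5 N to slide, so a light touch does not shift it.
- stop_face (a point): Inner corner of the fences, at bed height: where the stop's face (its -y side, towards the score line) meets the rail's front face. Moves with the stop; axes as the scorer's. The face is that of an aluminium bar reaching 67 mm forward from the rail over the bed, 12 mm thick (y), 13 high above the bed. Behind the face a saddle on the rail extends 44 mm to +y, top 24 mm above the bed.
- stop_grip (a point): On the stop's grip, 12 mm below its top: an upright black ribbed block on the saddle, over the rail, 36 mm long in the scorer's x and 16 mm thick in y (the slide direction), standing 33 mm out of the saddle, its top 78 mm above the bench. The point is 12 mm to +x and 22 mm to +y of stop_face and 44 mm above the bed. Axes as the scorer's.
- line_100 (a point): Where the 100 mm line of the bed meets the rail's front face, at bed height: stop_face must come here. Axes as the scorer's.
- plate: Glass plate, coated white on top, flat on the bench; the grey photometer, up to 0.2 m high with its lid, stands between it and the scorer. 60 mm (its x) by 140 mm (its y) by 6 mm thick, 0.13 kg. Origin: centre of its underside, z up. Either end may go to the stop. In place its origin is 30 mm to -x and 70 mm to -y of stop_face (scorer's axes), its end 40 mm past the score line.
- beaker: tall clear plastic beaker, 100 mm wide, 136 mm high (bystander)
- timer: small grey-white bench timer, 54 x 66 x 22 mm (bystander)
- marker: marker pen lying down, 135 mm long, 16 mm thick (bystander)
- tweezers: steel tweezers lying down, 126 mm long (bystander)
- reagent_bottle: brown glass reagent bottle, 65 mm wide, 160 mm high (bystander)
- cal_bottle_a: white plastic bottle, 45 mm wide, 83 mm high, at the left edge (bystander)
- cal_bottle_b: its neighbour, the same shape and size (bystander)

How it is judged:
At the end, for the whole second after the job is handed in: The stop face is within 4 mm of the 100 mm line; the plate lies flat and still on the bed, coated side up, across the score line, its middle placed within 3 mm of touching the rail face and within 3 mm of touching the stop face, turned at most 2 degrees from the rail (value of joint stop between 0.036 and 0.044 m and x of plate in the frame of stop_face between -0.033 and -0.027 m and y of plate in the frame of stop_face between -0.073 and -0.067 m and z of plate in the frame of stop_face below 0.003 m and angle between the y axis of plate and the y axis of scorer, either way round below 0.035 rad and angle between plate's own z axis and vertical below 0.04 rad and linear speed of plate below 0.01 m/s).
It fails at once if the plate is let go more than 30 mm above the bed (height (world z) of plate above 0.055 m and contact force between the fingers and plate below 0.05 N).
It fails at once if a bystander is moved more than 30 mm (distance of any of beaker, timer, marker, tweezers, reagent_bottle, cal_bottle_a, cal_bottle_b from where it was at the start of the episode above 0.03 m).
It also fails if it takes over 72 s, if anything falls off the work surface, if the arm or the gripper's body presses on something with over 40 N, if the wrist force passes 120 N, or if a joint passes its speed limit or range.

## Working session

There is one attempt and no reset: what is moved stays moved. The work goes in short steps, each a Python script; the robot and the scene stay as the last script left them, time stands still between calls to the robot, and variables do not carry over. Pictures are saved under pics/ and viewed, at most 10 in all, crops included, and the job is handed in when it is done.

```bash
mkdir -p pics; ls; python3 - <<'E'
from bench import manip, effector, viewer
import cv2
for n in("scene","top"):
    cv2.imwrite(f"pics/{n}0.png",viewer.get_image(n)[:,:,::-1]); print(n,viewer.get_calibration(n))
print(viewer.get_calibration("wrist"),manip.current_tool_pos(),manip.current_tcp_rot(),manip.grip_depth,manip.current_clock())
E
```

```text
pics
scene {'vfov': 45.139415288421084, 'cx': 281.24020670505547, 'cy': 212.01764709176456, 'dist_coeffs': array([-0.06442898,  0.        ,  0.        ,  0.        ,  0.        ]), 'eye': array([-0.2743364 ,  0.91619139,  0.67635854]), 'attitude': array([-0.31294344,  0.79299977, -0.48999253,  0.18200297])}
top {'vfov': 56.27355167135016, 'cx': 283.3147771251089, 'cy': 210.44101470747614, 'dist_coeffs': array([-0.11648098,  0.        ,  0.        ,  0.        ,  0.        ]), 'eye': array([3.98563097e-01, 1.23170549e-03, 1.31807813e+00]), 'attitude': array([ 0.71244869, -0.69928567,  0.03758264, -0.04476576])}
{'vfov': 58.820445909566516, 'cx': 277.69975014220404, 'cy': 208.65836862167174, 'dist_coeffs': array([-0.09691011,  0.        ,  0.        ,  0.        ,  0.        ]), 'eye': array([ 0.35622955, -0.54912766,  0.38353474]), 'attitude': array([ 0.83979484, -0.52338387, -0.07687846,  0.12208055])} [ 0.28640244 -0.58280632  0.22579992] [ 9.74022923e-01  2.26447811e-01 -1.65059325e-04 -8.40925477e-04] 0.0188 0.1
```

View pics/scene0.png

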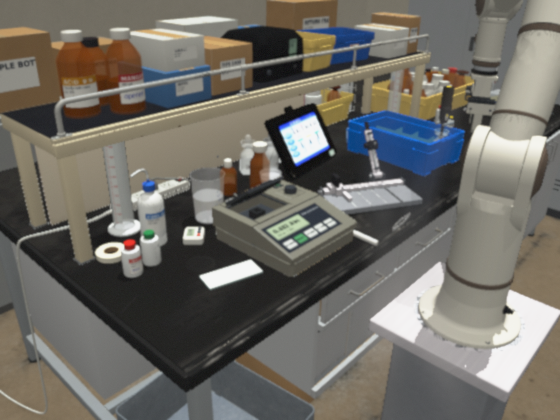

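View pics/top0.png

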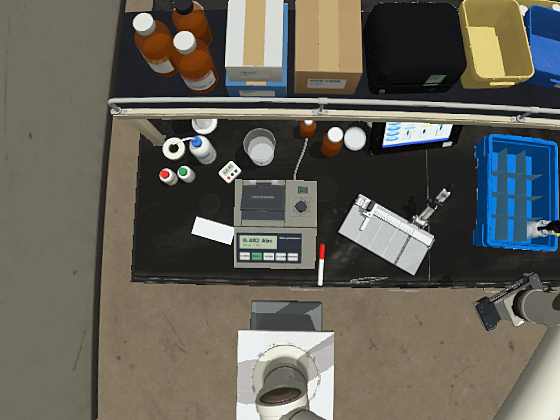

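The scene shows the plate (230,273) on the far left of the photometer and the scorer (370,195) on its right. In the top view the plate is at (213,231) and the scorer at (388,233), turned about 30°, with the stop near (365,205), the scoring arm at (432,205), and the arm parked at right.

```bash
cat >h.py <<'E'
from bench import manip, effector, viewer
import cv2, numpy as np
from scipy.spatial.transform import Rotation as R
def K(c):
    f=210/np.tan(np.radians(c["vfov"])/2); return np.array([[f,0,c["cx"]],[0,f,c["cy"]],[0,0,1]])
def cast(c,px,z):
    u=cv2.undistortPoints(np.float64(px).reshape(-1,1,2),K(c),c["dist_coeffs"]).reshape(-1,2)
    d=R.from_quat(c["attitude"]).apply(np.c_[u,np.ones(len(u))]); e=c["eye"]
    return e+d*((z-e[2])/d[:,2])[:,None]
def proj(c,P):
    r=R.from_quat(c["attitude"]).inv(); 
    return cv2.projectPoints(np.float64(P).reshape(-1,1,3),r.as_rotvec(),-r.apply(c["eye"]),K(c),c["dist_coeffs"])[0].reshape(-1,2)
def down(yaw):  # tool down, finger-closing line (tool y) along world angle yaw
    return (R.from_euler('z',yaw-np.pi/2)*R.from_euler('x',np.pi)).as_quat()
E
python3 - <<'E'
from h import *
I=cv2.imread("pics/top0.png"); c=viewer.get_calibration("top")
m=(I.min(2)>200).astype(np.uint8); m[:, :180]=0; m[:,250:]=0; m[:205]=0; m[260:]=0
n,l,s,ce=cv2.connectedComponentsWithStats(m); k=1+s[1:,4].argmax()
ct=cv2.findContours((l==k).astype(np.uint8),0,2)[0][0]
P=cast(c,ct.reshape(-1,2).astype(float),.006)[:,:2]
print(s[k],cv2.minAreaRect(P.astype(np.float32)*1000))
cv2.imwrite("pics/crop.png",cv2.resize(I[180:285,325:465],None,fx=5.6,fy=5.6,interpolation=cv2.INTER_CUBIC))
E
```

```text
[192 217  42  28 700] ((480.4017028808594, 251.5081787109375), (138.35598754882812, 58.003726959228516), 74.90092468261719)
```

View pics/crop.png

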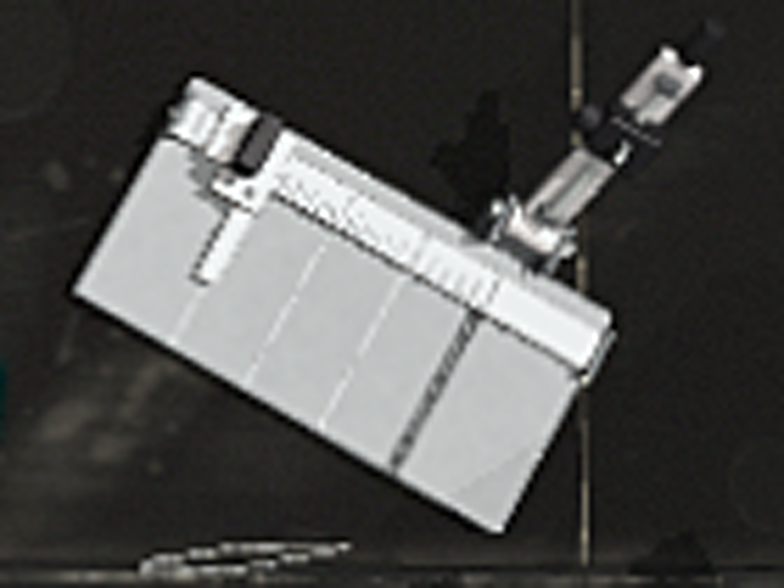

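The crop shows the bed's front corners at crop (75,292) and (500,533), the score line from (478,315) to (398,468), the 100 line from (322,248) to (247,378), the stop bar's face near (250,215)–(205,283) and the grip at (258,147).

```bash
python3 - <<'E'
from h import *
c=viewer.get_calibration("top")
q=np.array([[75,292],[500,533],[478,315],[398,468],[322,248],[247,378],[398,292],[320,430],[582,380],[165,138]],float)
px=(q+.5)/5.6-.5+[325,180]
P=cast(c,px,.022)[:,:2]; print(P.round(4))
FL,FR=P[0],P[1]; d=FL-FR; print("width",np.linalg.norm(d)); y=d/np.linalg.norm(d); x=np.array([y[1],-y[0]])
yaw=np.arctan2(x[1],x[0]); O=(FL+FR)/2+.075*x
print("O",O,"yaw",yaw,np.degrees(yaw)); print(((P-O)@np.c_[x,y]).round(4))
g=cast(c,[(np.array([265,147])+.5)/5.6-.5+[325,180]],.078)[0,:2]
print("grip",g,(g-O)@np.c_[x,y])
# look pose over scorer & IK options
mid=O+.03*y
for yy in (yaw+np.pi/2,yaw-np.pi/2,yaw,yaw+np.pi):
  for pz in (.25,.3):
    print(yy,pz,manip.solve_ik([*mid,pz],down(yy)))
cw=viewer.get_calibration("wrist"); T=R.from_quat(manip.current_tcp_rot())
print("cam in tool",T.inv().apply(cw["eye"]-manip.current_tool_pos()),(T.inv()*R.from_quat(cw["attitude"])).as_euler('xyz',degrees=True))
E
```

```text
[[ 0.4826 -0.1662]
 [ 0.344  -0.4196]
 [ 0.4726 -0.4075]
 [ 0.3816 -0.3584]
 [ 0.5111 -0.3136]
 [ 0.4334 -0.2684]
 [ 0.4856 -0.3592]
 [ 0.4034 -0.3118]
 [ 0.4347 -0.4705]
 [ 0.5753 -0.2197]]
width 0.28879464340207667
O [ 0.47907236 -0.32890049] yaw -0.5004459376030698 -28.67344009912324
[[-0.075   0.1444]
 [-0.075  -0.1444]
 [ 0.0321 -0.0721]
 [-0.0713 -0.0726]
 [ 0.0208  0.0288]
 [-0.0691  0.0312]
 [ 0.0203 -0.0235]
 [-0.0746 -0.0213]
 [ 0.029  -0.1455]
 [ 0.032   0.1419]]
grip [ 0.56353958 -0.2676485 ] [0.04471915 0.09426937]
1.0703503891918267 0.25 [ 0.81289975  0.34413826 -0.38802067  1.71060893  0.14266994  1.11470385
 -1.6888408 ]
1.0703503891918267 0.3 [ 0.83064018  0.304353   -0.40789303  1.64821604  0.12714499  1.21530186
 -1.67610368]
-2.0712422643979664 0.25 [ 1.23081327  0.4860664  -0.97268716  1.69739298  0.42904911  1.18901496
  1.21811561]
-2.0712422643979664 0.3 [ 1.24681796  0.43780668 -0.99061611  1.63523394  0.37957903  1.27632052
  1.25754514]
-0.5004459376030698 0.25 [-0.39814121  0.701697    1.35986176  1.74909536 -0.71453021  1.29899569
 -2.51392062]
-0.5004459376030698 0.3 [-0.43503312  0.77564628  1.53174091  1.68774209 -0.78094553  1.460113
 -2.45190662]
2.6411467159867232 0.25 [ 1.03816049  0.39583103 -0.68601914  1.70310651  0.27213591  1.14014371
 -0.22518456]
2.6411467159867232 0.3 [ 1.05487251  0.35303564 -0.70403845  1.64083755  0.23923387  1.23601509
 -0.19835305]
cam in tool [ 0.07753188  0.00030806 -0.15773098] [-1.65932060e+01  2.16974531e-02  9.00518688e+01]
```

```bash
python3 - <<'E'
from h import *
O=np.array([.4791,-.3289]);yaw=-.5004;x=np.array([np.cos(yaw),np.sin(yaw)]);y=np.array([-x[1],x[0]])
p=O+.05*y-.02*x
manip.move_pose([*p,.2],down(yaw-np.pi/2))
c=viewer.get_calibration("wrist"); I=viewer.get_image("wrist")
np.savez("w1.npz",I=I,**{k:v for k,v in c.items()}); cv2.imwrite("pics/w1.png",I[:,:,::-1])
print(manip.current_tool_pos(),p,manip.current_clock())
b=lambda sx,sy,z:[*(O+sx*x+sy*y),z]
print(proj(c,[b(-.075,.145,.022),b(-.075,-.145,.022),b(.035,-.07,.022),b(.035,.03,.022),b(.035,.072,.022),b(.047,.094,.078)]).round(1))
E
```

```text
[ 0.48499067 -0.27706371  0.19983876] [ 0.48554101 -0.27543493] 1.525
[[385.9 123.9]
 [ 66.5 127.3]
 [156.6 240.1]
 [258.9 240.1]
 [302.4 239.9]
 [332.7 277.7]]
```

View pics/w1.png

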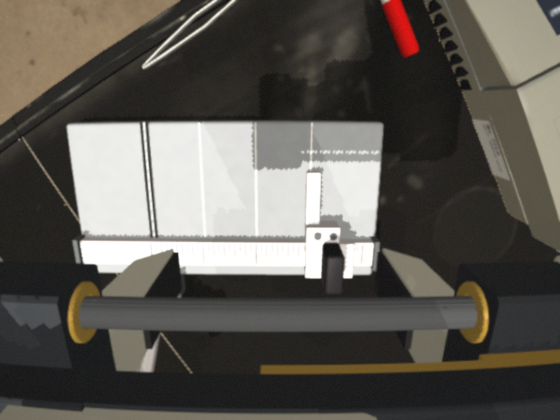

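The wrist view shows the bed corners at (68,125) and (382,121), the score line (148,180), the 100 mm line (256,200), the rail foot at row ~237, the stop bar x 306–320, and the grip top around (333,277). It is within ~4 px of the top-view estimate. I'll refine it with line fits.

```bash
cat >meas.py <<'E'
from h import *
def peak(row,a,b,sgn=1):
    v=sgn*row[a:b].astype(float); v=v-np.median(v); v[v<.4*v.max()]=0
    return a+(v*np.arange(b-a)).sum()/v.sum()
def edge(row,a,b,sgn=1):   # strongest step
    g=np.clip(sgn*np.diff(row[a:b].astype(float)),0,None); k=g.argmax(); s=slice(max(k-1,0),k+2)
    return a+.5+(g[s]*np.arange(max(k-1,0),k+2)[:len(g[s])]).sum()/g[s].sum()
E
python3 - <<'E'
from meas import *
d=np.load("w1.npz"); c={k:d[k] for k in d if k!="I"}; 
for k in("vfov","cx","cy"): c[k]=float(c[k])
G=cv2.cvtColor(d["I"],cv2.COLOR_RGB2GRAY)
rows=range(176,224,3)
L={}
for n,(a,b,s) in dict(sc=(140,160,-1),l50=(195,212,1),l100=(248,264,1)).items():
    L[n]=cast(c,[(peak(G[r],a,b,s),r) for r in rows],.022)[:,:2]
L["face"]=cast(c,[(edge(G[r],298,314,1),r) for r in rows],.035)[:,:2]
L["front"]=cast(c,[(u,edge(G[:,u],114,132,1)) for u in range(90,370,12)],.022)[:,:2]
L["foot"]=cast(c,[(u,edge(G[:,u],228,242,-1)) for u in range(90,300,6) if not 138<u<160],.022)[:,:2]
for n,P in L.items():
    vx,vy,_,_=cv2.fitLine(P.astype(np.float32),cv2.DIST_HUBER,0,1e-4,1e-4).ravel(); print(n,np.degrees(np.arctan2(vy,vx)).round(2),np.median(P,0).round(4))
yaw=np.arctan2(*(cv2.fitLine(L["front"].astype(np.float32),cv2.DIST_HUBER,0,1e-4,1e-4).ravel()[[1,0]]))
yaw=(yaw%np.pi)-np.pi/2
A=np.c_[[np.cos(yaw),np.sin(yaw)],[-np.sin(yaw),np.cos(yaw)]]
print("yaw",yaw); S={n:P@A for n,P in L.items()}
for n in S: print(n,np.median(S[n],0).round(4),S[n].std(0).round(4))
E
```

```text
sc -29.13 [ 0.4385 -0.3886]
l50 -28.99 [ 0.4625 -0.3452]
l100 -29.17 [ 0.4868 -0.3012]
face -29.23 [ 0.5059 -0.2595]
front 61.01 [ 0.4133 -0.2876]
foot 60.96 [ 0.4936 -0.3664]
yaw -0.50597227
sc [ 0.5719 -0.1276] [0.0135 0.0002]
l50 [ 0.5719 -0.0777] [0.0134 0.0001]
l100 [ 0.5718 -0.0277] [0.0134 0.0001]
face [0.5683 0.0182] [0.0128 0.0001]
front [ 0.5009 -0.0513] [0.0003 0.0745]
foot [ 0.6085 -0.0812] [0.0005 0.0608]
```

```bash
cat >>h.py <<'E'
yaw=-.50597
A=np.c_[[np.cos(yaw),np.sin(yaw)],[-np.sin(yaw),np.cos(yaw)]]
O=A@[.5747,-.0577]
def S(sx,sy,z): return [*(O+A@[sx,sy]),z]      # scorer frame -> world
def toS(p): return (np.asarray(p)[...,:2]-O)@A
E
python3 - <<'E'
from h import *
q=down(yaw-np.pi/2); gy=.0182+.0577+.022
manip.move_pose(S(.047,gy,.11),q); manip.servo_line(S(.047,gy,.052),vel=.1)
print(toS(manip.current_tool_pos()),manip.current_tool_pos()[2],manip.current_force())
effector.close(f_grip=25)
print(manip.current_finger_gap(),manip.current_force(),toS(manip.current_tool_pos()))
E
```

```text
[0.04706187 0.09827931] 0.051925990517541404 [-0.13426296 -0.31025179  0.37419849]
0.01551531684457665 [ 0.13975758  0.4255188  -0.79754354] [0.04698108 0.09797246]
```

```bash
python3 - <<'E'
from meas import *
q=down(yaw-np.pi/2)
manip.servo_line(S(.047,.052,.052),vel=.06); manip.sleep(.3)
print(toS(manip.current_tool_pos()),manip.current_force())
effector.open_jaws(); manip.servo_line(S(.047,.052,.13),vel=.15)
manip.move_pose(S(-.02,0,.2),q); manip.sleep(.2)
c=viewer.get_calibration("wrist"); I=viewer.get_image("wrist"); G=cv2.cvtColor(I,cv2.COLOR_RGB2GRAY)
cv2.imwrite("pics/w2.png",I[:,:,::-1])
print(proj(c,[S(0,.03,.022),S(0,.03,.035),S(0,-.07,.022),S(.035,.03,.022)]).round(1),manip.current_clock())
E
```

```text
[0.04691291 0.05244433] [ 1.68388868  3.55569297 -0.78780462]
[[308.5 206. ]
 [309.6 209.9]
 [201.9 205.9]
 [307.6 240.9]] 7.8833
```

View pics/w2.png

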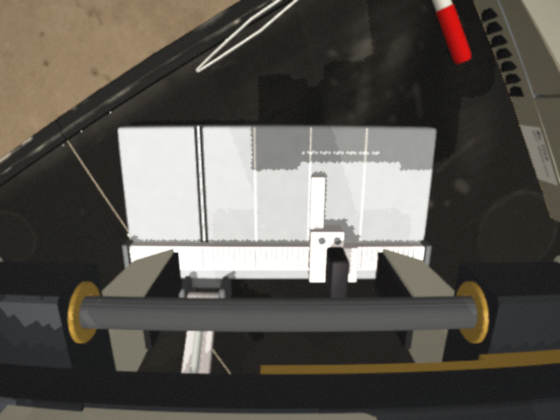

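The stop now stands on the 100 mm line: line at x≈310 above the bar, bar face at x≈310.5. I'll quantify it, then look at the plate.

```bash
python3 - <<'E'
from meas import *
G=cv2.imread("pics/w2.png",0); c=viewer.get_calibration("wrist")
f=toS(cast(c,[(edge(G[r],302,318,1),r) for r in range(182,225,3)],.035))
l=toS(cast(c,[(peak(G[r],304,316,1),r) for r in range(132,150,2)],.022))
sc=toS(cast(c,[(peak(G[r],192,212,-1),r) for r in range(180,225,3)],.022))
print(np.median(f,0),f.std(0),np.median(l,0),np.median(sc,0))
# plate look
pc=np.array([.4804,.2515]); ang=np.radians(74.9)+np.pi/2
manip.servo_line([*manip.current_tool_pos()[:2],.33],vel=.3)
# keep camera on robot side
manip.move_pose([.44,.24,.33],down(ang)); manip.servo_line([.46,.24,.25],vel=.2); manip.sleep(.2)
c=viewer.get_calibration("wrist"); I=viewer.get_image("wrist"); cv2.imwrite("pics/w3.png",I[:,:,::-1])
m=(I.min(2)>170).astype(np.uint8); pr=proj(c,[[*pc,.006]])[0]; print(pr)
n,lab,s,ce=cv2.connectedComponentsWithStats(m)
k=1+np.argmin(np.linalg.norm(ce[1:]-pr,axis=1)+1e4*(s[1:,4]<1500)); ct=cv2.findContours((lab==k).astype(np.uint8),0,1)[0][0]
P=cast(c,ct.reshape(-1,2).astype(float),.006)[:,:2]
print(s[k],cv2.minAreaRect(P.astype(np.float32)*1000),manip.current_q(),manip.current_clock())
E
```

```text
[-0.00641122  0.02777724] [0.01208404 0.0015274 ] [-0.06116408  0.03034493] [-0.00470052 -0.06986991]
[291.75205905 157.30588405]
[ 263   93   57  127 6922] ((478.94683837890625, 250.45562744140625), (138.27557373046875, 59.55731964111328), 74.8239517211914) [-0.74290371  0.21019651  0.24203041  1.86927882 -0.05757937  1.06627871
 -0.74155552] 11.5083
```

View pics/w3.png

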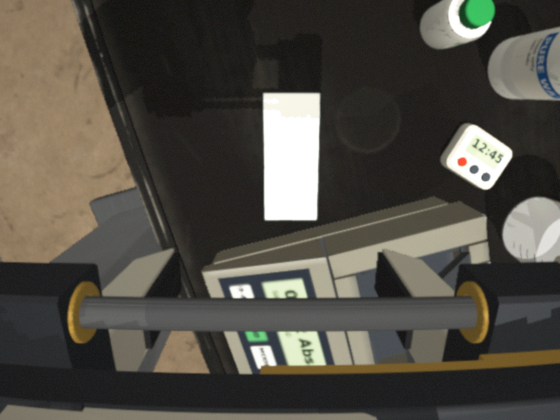

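The plate is clear at (291,157), with the photometer about 15 mm past its end and the timer far off; it measures 138×60 mm at 74.8°. Grasping it.

```bash
python3 - <<'E'
from meas import *
G=cv2.imread("pics/w2.png",0); print([round(edge(G[r],304,318,1),1) for r in range(176,225,4)]); print(G[190,300:332],G[214,300:332])
q=down(np.radians(74.82)+np.pi/2); p=[.479,.2505]
manip.move_pose([*p,.08],q); manip.servo_line([*p,.0035],vel=.08)
print(manip.current_tool_pos(),manip.current_force())
effector.close(f_grip=20)
print(manip.current_finger_gap(),manip.current_gripper_force(),manip.current_force())
manip.servo_line([*p,.05],vel=.08)
print(manip.current_finger_gap(),manip.current_gripper_force(),manip.current_tool_pos(),manip.current_clock())
E
```

```text
[np.float64(307.9), np.float64(307.9), np.float64(307.5), np.float64(307.5), np.float64(310.6), np.float64(310.6), np.float64(310.6), np.float64(310.6), np.float64(310.6), np.float64(306.8), np.float64(306.9), np.float64(306.7), np.float64(306.5)]
[224 223 224 225 223 224 225 228 245 252 241 251 254 255 255 255 255 255
 255 255 255 255 255 254 228 160 172 211 222 223 223 224] [223 223 224 222 222 223 224 240 252 244 243 254 255 255 255 255 255 255
 255 255 255 255 254 232 181 200 217 221 222 222 223 223]
[0.47942927 0.25068553 0.00388868] [ 0.15464377  0.12969675 -0.65509621]
0.05938660787143999 20.000106990337372 [-0.35513454  0.79533305  1.01325642]
0.05924022495790488 19.999664425849915 [0.4788983  0.25056358 0.05015541] 14.7
```

```bash
python3 - <<'E'
from h import *
q=down(yaw+np.pi); p=[.479,.2505]
manip.servo_line([*p,.30],vel=.2)
try: manip.servo_line(S(-.036,-.044,.30),q,vel=.2)
except manip.PlanningError as e:
    print(e); manip.move_pose(S(-.036,-.044,.30),q)
print(manip.current_tool_pos(),manip.current_gripper_force(),manip.current_q(),manip.current_clock())
manip.servo_line(S(-.036,-.044,.08),vel=.15); manip.sleep(.3)
print(toS(manip.current_tool_pos()),manip.current_tool_pos()[2],manip.current_gripper_force(),manip.current_force(),manip.current_clock())
cv2.imwrite("pics/w4.png",np.hstack([viewer.get_image("wrist"),viewer.get_image("top")])[:,:,::-1])
I=cv2.imread("pics/w4.png"); cv2.imwrite("pics/w4.png",np.hstack([cv2.resize(I[:,:560],(400,300)),cv2.resize(I[150:300,560+300:560+500],(400,300))]))
E
```

```text
[ 0.42219142 -0.34944194  0.29997346] 19.99966710805893 [ 0.01412226  0.27217333  0.76351932  1.75300053 -0.20133914  1.1968534
  0.3284367 ] 19.2667
[-0.03574868 -0.04391127] 0.08033875477405243 19.99959021806717 [ 0.64211421  0.74221583 -0.37545337] 21.1833
```

View pics/w4.png

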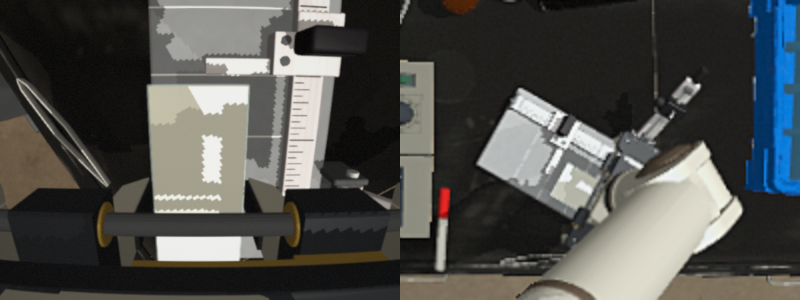

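The plate is held square to the rail, its end at left-panel (149–249, 85) just short of the stop bar's face (row ~75). I'll compute the end position, then lower it.

```bash
python3 - <<'E'
from h import *
c=viewer.get_calibration("wrist")
print("plate end corners",toS(cast(c,np.array([[149.5,85.5],[249,84.5]])*1.4,.0828)))
print("bar face",toS(cast(c,np.array([[210,75],[265,75]])*1.4,.035)))
manip.servo_line(S(-.036,-.044,.035),vel=.08)
for z in (.030,.028,.0265,.0255):
    manip.servo_line(S(-.036,-.044,z),vel=.02); f=manip.current_force(); print(z,f,manip.current_tool_pos()[2])
    if f[2]>2.5: break
effector.open_jaws(); print(manip.current_force(),manip.current_clock())
manip.servo_line(S(-.036,-.044,.12),vel=.12)
E
```

```text
plate end corners [[-0.06335268  0.0250895 ]
 [-0.00638765  0.02561541]]
bar face [[-0.02673845  0.03002693]
 [ 0.01425862  0.03032317]]
0.03 [ 0.46890358 -0.53086923 -0.99450478] 0.030036467891862997
0.028 [-0.3624996  -0.40024839 -0.87453983] 0.02791019861542392
0.0265 [ 0.53200454 -0.15654377 -0.7002573 ] 0.02640435924829838
0.0255 [ 0.07494253 -0.44056976  0.62763364] 0.025652197483563413
[ 0.14454471 -0.08881536 -0.0697627 ] 23.8667
```

```bash
python3 - <<'E'
from h import *
q=down(yaw-np.pi/2); cy=-.045
manip.move_pose(S(-.10,cy,.12),q); manip.servo_line(S(-.10,cy,.0250),vel=.12)
F=lambda:(manip.current_force()[:2]-f0)@A
f0=0*manip.current_force()[:2]; manip.sleep(.2); f0=manip.current_force()[:2]
manip.servo_line(S(-.042,cy,.0250),vel=.05); print(F(),toS(manip.current_tool_pos()))
for x in np.arange(-.040,-.029,.001):
    manip.servo_line(S(x,cy,.0250),vel=.02); manip.sleep(.1); f=F(); print(x.round(4),f.round(2),toS(manip.current_tool_pos()).round(4))
    if f[0]<-4: break
print(manip.current_clock())
E
```

```text
[0.18908014 0.92752612] [-0.04197165 -0.04504982]
-0.04 [ 0.18 -0.08] [-0.0399 -0.045 ]
-0.039 [-0.98  0.42] [-0.0392 -0.045 ]
-0.038 [-0.26 -0.3 ] [-0.0378 -0.045 ]
-0.037 [0.21 0.83] [-0.0368 -0.045 ]
-0.036 [-0.19  0.03] [-0.0359 -0.045 ]
-0.035 [-0.82  0.08] [-0.0351 -0.045 ]
-0.034 [-4.73  0.67] [-0.0349 -0.045 ]
30.9417
```

```bash
python3 - <<'E'
from h import *
q=down(yaw-np.pi/2); cx=.004
manip.servo_line(S(-.06,-.045,.025),vel=.1); manip.servo_line(S(-.06,-.045,.10),vel=.2)
effector.close(f_grip=10)
manip.servo_line(S(cx,-.150,.10),vel=.2); manip.servo_line(S(cx,-.150,.025),vel=.12); manip.sleep(.2)
f0=manip.current_force()[:2]; F=lambda:(manip.current_force()[:2]-f0)@A
manip.servo_line(S(cx,-.137,.025),vel=.05); print(F())
for y in np.arange(-.136,-.124,.0007):
    manip.servo_line(S(cx,y,.025),vel=.02); manip.sleep(.15); f=F(); print(y.round(4),f.round(2),toS(manip.current_tool_pos()).round(4))
    if f[1]<-2.3: break
manip.servo_line(S(cx,-.150,.025),vel=.05); manip.servo_line(S(cx,-.150,.12),vel=.2)
effector.open_jaws(); manip.move_pose(S(-.02,-.02,.2),q); manip.sleep(.2)
print(manip.current_clock())
I=viewer.get_image("wrist"); cv2.imwrite("pics/w5.png",I[:,:,::-1]); c=viewer.get_calibration("wrist")
np.savez("w5.npz",**c)
E
```

```text
[ 0.35804036 -0.70202991]
-0.136 [ 0.44 -0.11] [ 0.0039 -0.1362]
-0.1353 [0.86 0.91] [ 0.004  -0.1353]
-0.1346 [ 0.82 -0.66] [ 0.004  -0.1346]
-0.1339 [ 0.36 -0.91] [ 0.004  -0.1339]
-0.1332 [-0.57 -0.42] [ 0.004  -0.1332]
-0.1325 [ 0.43 -0.11] [ 0.004  -0.1325]
-0.1318 [-0.28  0.27] [ 0.004  -0.1318]
-0.1311 [0.96 0.34] [ 0.004  -0.1311]
-0.1304 [0.35 0.21] [ 0.004  -0.1304]
-0.1297 [ 0.48 -0.15] [ 0.004  -0.1297]
-0.129 [0.03 0.73] [ 0.004 -0.129]
-0.1283 [ 0.42 -0.95] [ 0.004  -0.1283]
-0.1276 [-0.65 -0.98] [ 0.004  -0.1276]
-0.1269 [ 0.54 -0.06] [ 0.004  -0.1269]
-0.1262 [0.74 0.05] [ 0.004  -0.1262]
-0.1255 [0.13 0.03] [ 0.004  -0.1255]
-0.1248 [-0.37 -0.24] [ 0.004  -0.1248]
-0.1241 [-0.51  0.51] [ 0.004  -0.1241]
46.275
```

View pics/w5.png

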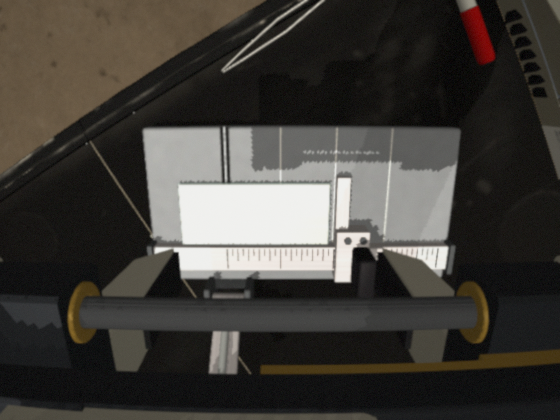

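The plate is flush along the rail and on the bed (180–330, 183–245), but a gap remains to the stop face (330 vs 336): the closed tips are narrower than assumed and never reached the end. I'll measure it.

```bash
python3 - <<'E'
from meas import *
d=np.load("w5.npz"); c={k:(d[k] if d[k].ndim else float(d[k])) for k in d}; G=cv2.imread("pics/w5.png",0)
R_=range(192,236,4)
for n,a,b,s,z in (("left",172,188,1,.028),("right",322,334,-1,.028),("face",332,345,1,.035)):
    P=toS(cast(c,[(edge(G[r],a,b,s),r) for r in R_],z)); print(n,np.median(P,0),P.std(0))
l=toS(cast(c,[(peak(G[r],330,343,1),r) for r in range(132,148,2)],.022)); print("l100",np.median(l,0)) 
P=toS(cast(c,[(u,edge(G[:,u],176,192,1)) for u in range(190,325,5) if not 215<u<235],.028)); print("front",np.median(P,0),np.polyfit(P[:,1],P[:,0],1))
E
```

```text
left [ 0.00348781 -0.1130902 ] [0.01230527 0.00022998]
right [0.00388791 0.02501367] [0.01223629 0.0001327 ]
face [0.00176986 0.0309283 ] [0.01198371 0.00043161]
l100 [-0.0624312   0.03042196]
front [-0.02314531 -0.03559205] [ 0.00105577 -0.02307332]
```

```bash
python3 - <<'E'
from h import *
q=down(yaw-np.pi/2); cx=.004
effector.close(f_grip=10)
manip.move_pose(S(cx,-.135,.10),q); manip.servo_line(S(cx,-.135,.025),vel=.15); manip.sleep(.15)
f0=manip.current_force()[:2]; F=lambda:(manip.current_force()[:2]-f0)@A
manip.servo_line(S(cx,-.1225,.025),vel=.06)
for y in np.arange(-.122,-.105,.0008):
    manip.servo_line(S(cx,y,.025),vel=.03); manip.sleep(.06); f=F(); print(y.round(4),f.round(2),toS(manip.current_tool_pos()).round(4))
    if f[1]<-2.5: break
manip.servo_line(S(cx,y-.012,.025),vel=.08); manip.servo_line(S(cx,y-.012,.12),vel=.2)
manip.move_pose(S(-.02,-.02,.2),q); manip.sleep(.15)
I=viewer.get_image("wrist"); cv2.imwrite("pics/w6.png",I[:,:,::-1]); c=viewer.get_calibration("wrist")
np.savez("w6.npz",**c); print(manip.current_clock())
E
```

```text
-0.122 [ 0.18 -0.78] [ 0.0039 -0.1222]
-0.1212 [ 1.1  -0.74] [ 0.004  -0.1212]
-0.1204 [-0.3  -0.24] [ 0.004  -0.1205]
-0.1196 [ 0.69 -1.55] [ 0.004  -0.1197]
-0.1188 [-0.15 -0.57] [ 0.004  -0.1188]
-0.118 [ 0.84 -1.89] [ 0.004  -0.1179]
-0.1172 [-0.02 -0.22] [ 0.004  -0.1171]
-0.1164 [ 0.63 -1.55] [ 0.004  -0.1163]
-0.1156 [ 1.23 -3.09] [ 0.004  -0.1162]
54.0833
```

View pics/w6.png

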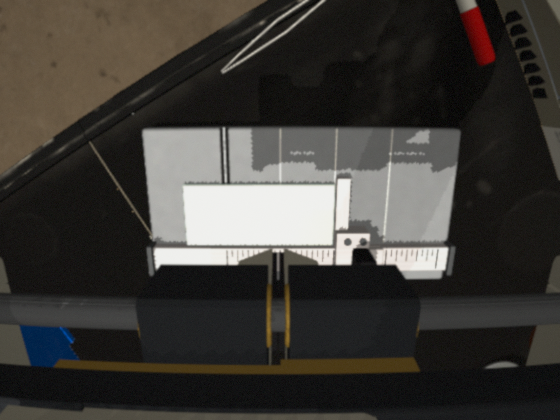

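```bash
python3 - <<'E'
from meas import *
d=np.load("w6.npz"); c={k:(d[k] if d[k].ndim else float(d[k])) for k in d}; G=cv2.imread("pics/w6.png",0)
R_=range(192,236,4)
for n,a,b,s,z in (("left",172,194,1,.028),("bar far side",342,358,-1,.035)):
    P=toS(cast(c,[(edge(G[r],a,b,s),r) for r in R_],z)); print(n,np.median(P,0),P.std(0))
P=toS(cast(c,[(edge(G[r],342,358,-1),r) for r in range(182,225,4)],.035))
print(G[205,322:356]); g5=cv2.imread("pics/w5.png",0); print(g5[205,322:356])
P=toS(cast(c,[(u,edge(G[:,u],176,192,1)) for u in range(192,325,5) if not 215<u<238],.028)); print("front",np.median(P,0),np.polyfit(P[:,1],P[:,0],1))
E
```

```text
left [ 0.00280795 -0.10870795] [0.01227233 0.00023182]
bar far side [0.00110236 0.04209007] [0.01197283 0.00110415]
[239 239 239 239 238 238 239 239 239 239 237 226 181 141 177 229 238 238
 239 238 237 236 236 236 236 236 226 172 150 155 156 155 156 154]
[240 239 239 239 238 239 231 191 157 152 177 207 182 137 167 228 238 238
 236 237 237 238 236 235 236 235 228 179 150 153 157 156 156 155]
front [-0.02304955 -0.02924476] [ 0.00206852 -0.02298737]
```

The plate's end now meets the stop bar's face (seam at x≈335), its back edge is along the rail, its angle is 0.1°, and the bar hasn't moved from the 100 mm line. Handing in.

```bash
python3 -c "
from bench import manip
print(manip.hand_in(), manip.current_clock())"
```

```text
the job is handed in; nothing more can be done
the job is handed in; nothing more can be done
```

The job is handed in at about 54 s of the 72 s allowed: by my last measurements the stop stands within 1 mm of the 100 mm line and the plate lies coated side up across the score line, flush to the rail (turned 0.1°) and touching the stop face; hand-in returned no verdict.

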